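Lock the climate logger into its transport bracket and prove it by pulling

ROBOT

A 6-joint arm with a two-finger parallel gripper is mounted at the origin on the work surface; the furniture and walls round the work are solid. World frame = base frame: x ahead of the robot, y to its left, z up, the work surface at z = 0. Lengths are in mm, angles in rad, forces in N, time in s.
With the tool pointing down it reaches from about 400 to 925 mm from the base axis. Payload 12.5 kg.
Tool frame: the origin (TCP) lies midway between the tips of the shut fingers; the grasp point (between the pads) lies 19 mm behind it; z points along the fingers, y is the line along which they close (so a half turn about z gives the same grasp; the last joint's range is limited). The gripper opens to 95 mm and grips with 3 to 60 N. Pads are 20 mm wide; open, the fingers measure 119 mm over their backs; the gripper's body (75 mm by 180 mm) begins 59 mm behind the grasp point.
Start: joints at [1.103, 0.491, 1.559, -0, 1.092, -0.106], TCP at [221.208, 584.563, 214.661] pointing down, gripper open.
Joint ranges: [-3.1, 3.1], [-0.84, 2.19], [0.05, 2.79], [-1.13, 4.28], [0.06, 2.93], [-2.69, 2.69]. Speed limits (rad/s): [2.22, 2.22, 2.79, 3.14, 3.14, 3.14].

INTERFACE

Orientations are given as [roll, pitch, yaw] about the fixed x, y, z axes, in that order (R = Rz(yaw) Ry(pitch) Rx(roll)).
In Python, from cell import env gives the robot as it stands.
- The arm moves only by the tool arm_command, never from a script. Its argument "targets" is a list of rows, each a list of 5 numbers: the shift along the tool's x, y, z in mm, then the turn about the tool's z in degrees, then the opening, from 0 (shut) to 1 (fully open). In form: [[tx, ty, tz, roll, fingers], ...]. A call has 1 to 5 rows; each row is the pose to reach, as a shift and turn from the pose commanded when the call began, along the tool's axes at that moment; what a row does not reach only later rows make up. A row lasts 1/10 s, in which the tool goes at most 50 mm and 8.59 degrees, less where a joint would pass 70% of its speed; a pose out of reach is approached as far as the arm can. A call with a gripper value outside its range is refused whole. The fingers move at their own pace and stop on an object; the grip force is fixed at half the most. Time passes only in rows, so rows that repeat a pose let the fingers close. It gives the time, the measured TCP pose, the force, the opening and the grip force at its end, in the units of the state.
- env.state(): the state, without advancing time (a new reading comes with each control period).
- env.read_camera(name): name is "scene" or "side" or "wrist"; returns a dict with "frame" (384x512x3 uint8, red, green, blue), "vertical_fov" (degrees; the focal length in pixels is half the picture's height over the tangent of half this angle, whatever the lens; pixels are square), "cx", "cy" (the principal point, pixels), "world_from_camera" (4x4, takes a point from camera to world coordinates); the wrist camera has in their place "hand_eye" (4x4, takes a point from camera to tool coordinates, whose origin is the TCP and whose axes are the flange's). Camera axes: x right, y down, z forward; pixel columns grow to the right and rows downward; lengths in mm; the calibration is good to about 2 mm. A picture is of the moment at which its call begins: read the wrist's pose just before it. There is no depth.
- env.job_done(): hands the job in; it is judged then, once.
The state is a dict: "t": time; "joints": joint angles; "qvel": joint speeds; "tau": joint torques, N m; "eef_pos": TCP position; "tcp_rot": TCP orientation; "ft_force": force on the tool from outside, world axes, zero at the start; "moment": the same for the moment, N m; "opening": opening from 0.0 (shut) to 1.0 (fully open); "grip_force": force on a finger pad.
Only numpy, scipy, OpenCV 4.12 (cv2) and the standard library are available. Lean on these libraries where they do the work, as an engineer would, in place of code of your own. Each camera call takes 0.05 s, during which the arm holds its last target. There are 200 camera calls.

TASK

The climate logger must ride safely with the packed finds: take it out of its foam tray and press it straight down into the snap bracket in the transport case until both hooks have snapped over its top edges. Then prove the lock: take the logger by its two ends, pull straight up with a steady 10 N for about a second, ease it back down and let go. Leave the other things on the table where they are.

Things in the scene. Friction and masses are not known exactly. Their poses are not given: they have to be found in the camera images.
- logger: climate logger, a white plastic box 58 mm long (x), 42 wide (y), 34 high, 90 g, display on top; origin at the centre of its underside, z up. The lowest 4 mm are 2 mm smaller all round. Fits either way round. In the tray only its long sides can be gripped, in the bracket only its ends, so it must be set down (say on the table) and taken again the other way.
- tray: fixed instrument tray 170 x 150 mm with dark foam whose top is 40 mm up; origin under its centre, z up. A marker lies in a slot at its -x end.
- pocket (a point): centre of the floor (8 mm above the table) of the foam pocket in which the logger stands, x along the pocket's length. The pocket is 32 mm deep, so the logger stands out by 2 mm, and 2 mm larger than it all round. Finger recesses 44 mm wide (along x) beside both long sides reach down to the floor and out to 64 mm either side of the centre.
- case: fixed open transport case 200 x 165 mm, walls 38 mm high, with a few sherds lying at its -x end and in a corner; origin under its centre, z up. The bracket is 22 mm from the centre towards the case's +x end; the inside +x wall is 74 mm from the bracket's centre.
- bracket: black snap bracket in the case; origin at the centre of the seat for the logger's underside (21 mm above the table), x along the logger's length, y across it, z up. Lips 3 mm high, 61 mm apart, locate the logger's ends; above them the ends are open for fingers. It rides on rubber buffers: it moves up or down 1 mm for every 3 N, 6 mm at most.
- hooks (a point): midway between the bracket's two hooks, 35.5 mm above the seat, level with their undersides. On each long side a springy arm 24 mm wide (along x), 45 mm from the other, reaches 49 mm above the seat; its sloping top leads the logger in, its hook (35 mm apart when shut) springs over the logger's top edge. Pressing in takes 8 to 15 N. The locked logger has 1.5 mm of play upwards.
- bare_patch (a point): centre of a bare patch of the table, about 120 x 120 mm, free in every start, where the logger may be set down
- hook_l (a joint): angle of the spring arm on the bracket's +y side, rad: 0 shut, grows as it is pushed outwards (about 0.1 while the logger passes)
- hook_r (a joint): the same for the arm on the bracket's -y side
- bottle_neck: bystander: short hollow glazed bottle neck, 48 mm across, 33 high mm; origin under its centre
- tape_measure: bystander: yellow pocket tape measure lying on its side, 60x70x36 mm; origin under its centre
- jar: bystander: small sample jar with a screw cap, 45 across, 64 high mm; origin under its centre
- brick_piece: bystander: buff brick fragment, 63x57x24 mm; origin under its centre
- glue_tube: bystander: white tube of adhesive, 30x93x23 mm; origin under its centre
- loupe: bystander: black ring loupe with a short handle, 39x70x14 mm; origin under its centre
- grey_sherd: bystander: grey potsherd, 68x43x19 mm; origin under its centre

How it is judged (in metres and radians):
On the way, in this order (a step that is already met when the one before it is completed fails the run):
1. the logger sits on the bracket's seat, level, with both hooks shut over it (z of logger in the frame of bracket between -0.002 and 0.0025 m and horizontal distance between logger and bracket below 0.004 m and angle between logger's own z axis and vertical below 0.06 rad and value of joint each of hook_l, hook_r below 0.03 rad), for 0.2 s.
2. the locked logger is pulled up against the hooks with a steady 10 N (6 to 15 N) for at least half a second (horizontal distance between logger and bracket below 0.004 m and angle between logger's own z axis and vertical below 0.06 rad and value of joint each of hook_l, hook_r below 0.03 rad and z of logger in the frame of bracket between 0.0007 and 0.0045 m and contact force between logger and bracket between 6 and 15 N), for 0.5 s.
At the end, for the whole second after the job is handed in: the logger rests on the bracket's seat (underside within 1.2 mm of it, centre within 4 mm, level within 0.06 rad), both hooks shut over it (under 0.03 rad), released and at rest (z of logger in the frame of bracket between -0.002 and 0.0012 m and horizontal distance between logger and bracket below 0.004 m and angle between logger's own z axis and vertical below 0.06 rad and value of joint each of hook_l, hook_r below 0.03 rad and linear speed of logger below 0.01 m/s and contact force between logger and bracket below 4 N); the robot touches nothing.
It fails at once if the logger is pressed or pulled against the bracket with more than 40 N (contact force between logger and bracket above 40 N).
It fails at once if a bystander is moved by more than 3 cm (distance of any of bottle_neck, tape_measure, jar, brick_piece, glue_tube, loupe, grey_sherd from where it was at the start of the episode above 0.03 m).
It also fails if it takes over 72 s, if anything falls off the work surface, if the arm or the gripper's body presses on something with over 40 N, if the wrist force passes 120 N, or if a joint passes its speed limit or range.

## Working session

There is one attempt and no reset: what is moved stays moved. The work goes in short steps, Python scripts to look and compute and a tool call to move; the robot and the scene stay as the last step left them, time stands still between calls to the robot, and variables do not carry over. Pictures are saved under pics/ and viewed, at most 10 in all, crops included, and the job is handed in when it is done.

Besides the shell and the picture viewer there is one more tool, called after "Request:" by a JSON object that holds its "op" and its "data". arm_command: Moves the arm, as the interface text tells. Its arguments: {"type":"object","properties":{"targets":{"type":"array","items":{"type":"array","items":{"type":"number"}}}},"required":["targets"]}

```bash
mkdir -p pics; ls; cat > h.py <<'E'
import numpy as np, cv2
from cell import env
from scipy.spatial.transform import Rotation as R
def tool(s):
    T=np.eye(4);T[:3,:3]=R.from_euler('xyz',s['tcp_rot']).as_matrix();T[:3,3]=s['eef_pos'];return T
def snap(name,fn):
    s=env.state();c=env.read_camera(name)
    W=tool(s)@np.array(c['hand_eye']) if name=='wrist' else np.array(c['world_from_camera'])
    f=192/np.tan(np.radians(c['vertical_fov'])/2)
    np.savez('pics/'+fn+'.npz',W=W,f=f,c=[c['cx'],c['cy']],im=c['frame'])
    cv2.imwrite('pics/'+fn+'.png',c['frame'][:,:,::-1]);return fn
def px(fn,u,v,z):
    d=np.load('pics/'+fn+'.npz');W=d['W'];r=W[:3,:3]@np.array([(u-d['c'][0])/d['f'],(v-d['c'][1])/d['f'],1])
    return W[:3,3]+r*(z-W[2,3])/r[2]
def crop(fn,u0,v0,u1,v1,k,out):
    im=cv2.imread('pics/'+fn+'.png')[v0:v1,u0:u1];cv2.imwrite('pics/'+out+'.png',cv2.resize(im,None,fx=k,fy=k,interpolation=cv2.INTER_CUBIC))
def toshift(p,s=None):
    T=tool(s or env.state());return T[:3,:3].T@(np.array(p)-T[:3,3])
E
python3 - <<'E'
from h import *
s=env.state();print(s)
a=[snap(n,n+'0') for n in('scene','side','wrist')]
for n in a: print(np.load('pics/'+n+'.npz')['W'].round(2).tolist(),float(np.load('pics/'+n+'.npz')['f']))
i=[cv2.imread('pics/%s.png'%n) for n in a]
cv2.imwrite('pics/m.png',cv2.resize(np.vstack([i[0],i[1]]),(400*1,600)))
E
```

```text
pics
{'t': 0.0, 'joints': array([ 1.10341985e+00,  4.91565000e-01,  1.55944076e+00, -3.10452759e-05,
        1.09170725e+00, -1.05600828e-01]), 'qvel': array([-0.00038008,  0.00054105,  0.00013521,  0.00068717,  0.00056047,
       -0.00097675]), 'tau': array([-2.63806258e-03, -6.12643218e+01, -2.58168876e+01,  6.91985339e-02,
        4.84709011e-02, -1.11673260e-04]), 'eef_pos': array([221.08615041, 584.3312379 , 214.0613626 ]), 'tcp_rot': array([-3.14047563e+00, -9.07108516e-05,  2.77983128e+00]), 'ft_force': array([-0.4137208 ,  0.46675797,  0.27542637]), 'moment': array([-0.00161103,  0.01377734, -0.05208395]), 'grip_force': 0.0, 'opening': 1.0027290642244147}
[[0.46, -0.69, 0.56, -79.27], [-0.89, -0.35, 0.29, -295.01], [-0.01, -0.63, -0.78, 905.27], [0.0, 0.0, 0.0, 1.0]] 364.87710282795285
[[1.0, -0.0, -0.02, 582.3], [0.02, -0.62, 0.79, -1196.05], [-0.02, -0.79, -0.62, 1012.48], [0.0, 0.0, 0.0, 1.0]] 454.8311983402408
[[0.36, 0.9, 0.24, 152.58], [0.93, -0.34, -0.09, 610.1], [-0.0, 0.26, -0.97, 384.34], [0.0, 0.0, 0.0, 1.0]] 324.8482127717105
```

View pics/scene0.png

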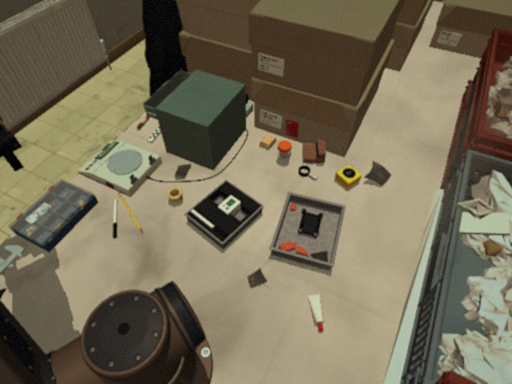

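View pics/side0.png

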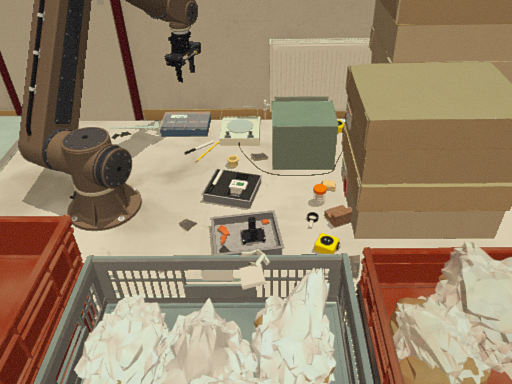

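The scene shows the tray with the white logger at about (231,204) and the case with the black bracket at about (311,222). The side view has them at (238,186) and (253,231).

```bash
python3 - <<'E'
from h import *
for n,u,v,z in [('scene0',231,204,42),('side0',238,186,42),('scene0',311,222,50),('side0',253,231,50),('scene0',257,278,0),('side0',188,225,0),('scene0',317,312,0),('scene0',285,150,60),('scene0',305,172,0),('scene0',347,178,30),('scene0',176,195,10),
# tray corners top z=40
('scene0',228,182,40),('scene0',262,211,40),('scene0',226,246,40),('scene0',187,212,40),
('scene0',288,194,38),('scene0',344,206,38),('scene0',329,268,38),('scene0',272,253,38)]:
    print(n,u,v,px(n,u,v,z).round())
print(toshift(px('scene0',231,204,42)).round())
E
```

```text
scene0 231 204 [463.  68.  42.]
side0 238 186 [462.  61.  42.]
scene0 311 222 [ 505. -167.   50.]
side0 253 231 [ 522. -176.   50.]
scene0 257 278 [306. -98.   0.]
side0 188 225 [304. -94.   0.]
scene0 317 312 [ 293. -274.    0.]
scene0 285 150 [725.  12.  60.]
scene0 305 172 [717. -68.  -0.]
scene0 347 178 [ 727. -204.   30.]
scene0 176 195 [436. 253.  10.]
scene0 228 182 [535. 120.  40.]
scene0 262 211 [483. -24.  40.]
scene0 226 246 [334.  11.  40.]
scene0 187 212 [381. 169.  40.]
scene0 288 194 [577. -66.  38.]
scene0 344 206 [ 611. -231.   38.]
scene0 329 268 [ 400. -261.   38.]
scene0 272 253 [ 373. -109.   38.]
[-409. -397.  172.]
```

Request:
{"op": "arm_command", "data": {"targets": [[-41,-40,0,0,1],[-82,-80,0,0,1],[-123,-120,0,0,1],[-164,-159,0,0,1],[-205,-198,0,0,1]]}}

```text
t: 0.65
eef_pos: [328.0, 356.6, 214.6]
tcp_rot: [3.142, 0.0, 2.78]
ft_force: [0.4, 1.1, 0.5]
opening: 0.998
grip_force: 0.0
```

Request:
{"op": "arm_command", "data": {"targets": [[-41,-40,0,0,1],[-82,-80,0,0,1],[-123,-120,0,0,1],[-164,-159,0,0,1],[-204,-198,0,0,1]]}}

```text
t: 1.15
eef_pos: [434.3, 130.1, 214.7]
tcp_rot: [3.141, 0.0, 2.78]
ft_force: [1.2, 0.3, -0.3]
opening: 0.999
grip_force: 0.0
```

Request:
{"op": "arm_command", "data": {"targets": [[0,0,0,0,1],[0,0,0,0,1],[0,0,0,0,1]]}}

```text
t: 1.45
eef_pos: [433.4, 132.7, 214.5]
tcp_rot: [3.142, -0.0, 2.78]
ft_force: [0.9, -0.2, 0.9]
opening: 1.002
grip_force: 0.0
```

```bash
python3 - <<'E'
from h import *
s=env.state();print(s['t'],s['eef_pos'],s['tcp_rot'],s['joints']);snap('wrist','w1')
crop('w1',0,0,512,384,1.5,'w1b')
E
```

```text
1.45 [433.3842323  132.71298754 214.54399459] [ 3.14152620e+00 -4.18409539e-04  2.78034241e+00] [ 1.51086396e-01  2.47631742e-01  1.96044494e+00  3.27184970e-04
  9.33848104e-01 -1.05865431e+00]
```

View pics/w1b.png

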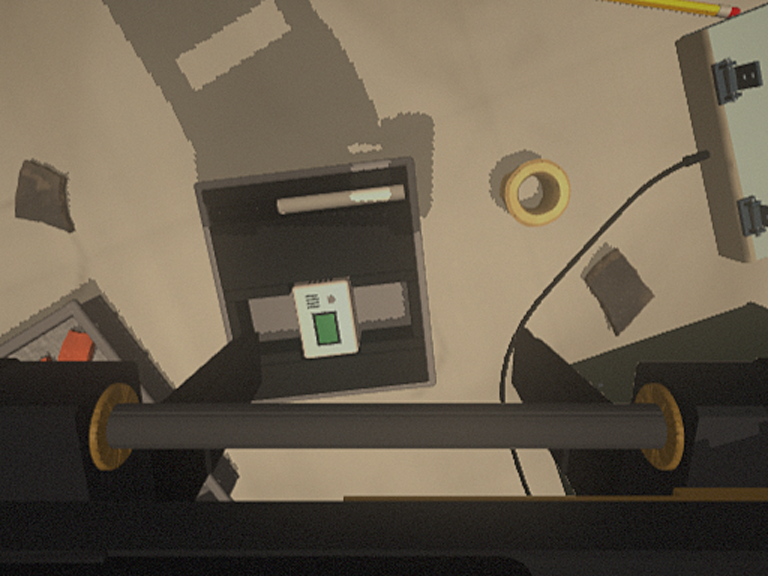

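The wrist view shows the logger's top, with corners at about (293,285), (349,279), (359,353) and (304,358) in the 1.5x picture. The tape ring and the green box stand clear on the right.

```bash
python3 - <<'E'
from h import *
P=np.array([px('w1',u/1.5,v/1.5,42) for u,v in [(293,285),(349,279),(359,353),(304,358)]]);print(P.round(1))
c=P.mean(0);d=(P[2]+P[3]-P[0]-P[1])/2;e=(P[1]+P[2]-P[0]-P[3])/2
print(c,np.linalg.norm(d),np.linalg.norm(e),np.degrees(np.arctan2(d[1],d[0])),np.degrees(np.arctan2(e[1],e[0]))-90)
T=np.array([px('w1',u/1.5,v/1.5,40) for u,v in [(197,183),(412,158),(434,385),]]);print(T.round(1),(T[0]+T[2])/2)
d=T[2]-T[1];print(np.degrees(np.arctan2(d[1],d[0])))
print(toshift(c))
E
```

```text
[[426.6  62.7  42. ]
 [436.9 102.5  42. ]
 [493.2  88.   42. ]
 [482.2  47.5  42. ]]
[459.73562624  75.16554025  42.        ] 57.86408633065425 41.546485818416684 -14.861311308777225 -14.85019929342117
[[336.3  29.3  40. ]
 [373.4 174.3  40. ]
 [539.4 132.1  40. ]] [437.84668862  80.71808885  40.        ]
-14.253914401338722
[-45.17837856 -44.84683721 172.59481517]
```

Request:
{"op": "arm_command", "data": {"targets": [[-23,-22,30,-5.9,0.8],[-45,-45,60,-5.9,0.8],[-45,-45,100,-5.9,0.8],[-45,-45,130,-5.9,0.8],[-45,-45,130,-5.9,0.8]]}}

```text
t: 2.0
eef_pos: [458.1, 75.1, 82.0]
tcp_rot: [-3.14, -0.006, 2.885]
ft_force: [-0.4, -0.2, 0.1]
opening: 0.802
grip_force: 0.0
```

```bash
python3 - <<'E'
from h import *
s=env.state();print(s['eef_pos'],np.degrees(s['tcp_rot']),s['opening'],toshift([459.7,75.2,15]));snap('wrist','w2')
crop('w2',0,0,512,384,1.5,'w2b')
E
```

```text
[458.09699558  75.0980675   81.97205063] [-179.9138912    -0.33211807  165.27367414] 0.8023184501777019 [-1.91261525  0.60670714 66.96125289]
```

View pics/w2b.png

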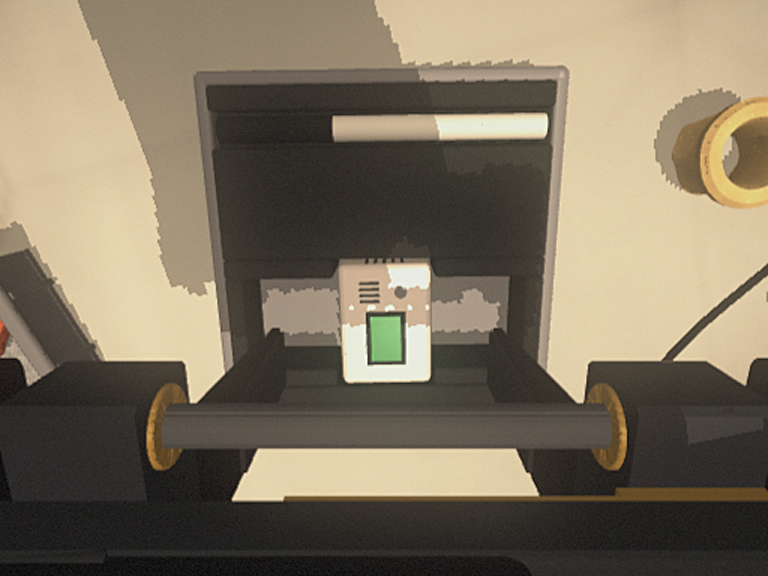

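The fingers straddle the logger evenly: its top spans columns 340–432, and the finger tips are at about 282 and 495. I'll descend and grip.

Request:
{"op": "arm_command", "data": {"targets": [[0,0,30,0,0.8],[0,0,55,0,0.8],[0,0,70,0,0.8],[0,0,70,0,0.8],[0,0,70,0,0.8]]}}

```text
t: 2.55
eef_pos: [460.7, 74.7, 16.0]
tcp_rot: [3.141, 0.002, 2.884]
ft_force: [1.4, 0.9, 0.5]
opening: 0.803
grip_force: 0.0
```

Request:
{"op": "arm_command", "data": {"targets": [[0,0,0,0,0.3],[0,0,0,0,0.3],[0,0,0,0,0.3],[0,0,0,0,0.3],[0,0,0,0,0.3]]}}

```text
t: 3.05
eef_pos: [460.0, 74.0, 14.8]
tcp_rot: [3.141, 0.0, 2.883]
ft_force: [-0.8, -0.6, 4.6]
opening: 0.439
grip_force: 29.9
```

```bash
python3 - <<'E'
from h import *
P=np.array([px('w2',u/1.5,v/1.5,42) for u,v in [(340,263),(430,262),(432,381),(344,383)]]);print(P.mean(0))
print(toshift([462,76,15]))
d=np.load('pics/scene0.npz');W=np.linalg.inv(d['W'])
for x,y in[(610,40),(550,40),(670,40),(610,100),(610,-20)]:
    p=W@[x,y,0,1];print(x,y,p[0]/p[2]*d['f']+d['c'][0],p[1]/p[2]*d['f']+d['c'][1])
crop('scene0',200,110,360,230,5,'s5')
E
```

```text
[459.38613762  74.63251376  42.        ]
[-1.3792375   2.43034794 -0.21112748]
610 40 261.5858648169451 182.7090642583038
550 40 253.09084988108387 195.6382621028465
670 40 269.6143665579254 170.4898876955652
610 100 245.30734133477154 176.40991926555387
610 -20 278.3572365455778 189.19892203696878
```

View pics/s5.png

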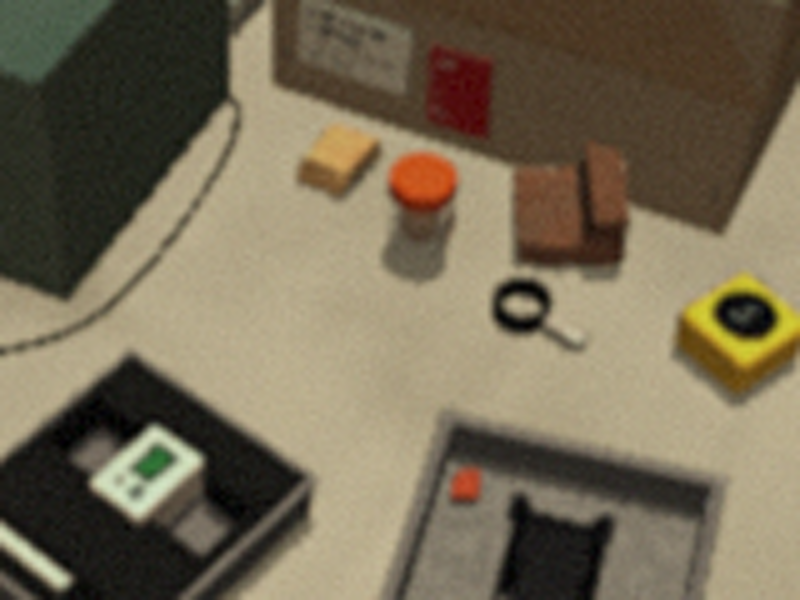

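Gripped (41.7 mm, 30 N). The crop shows the table around (308,363), i.e. (610, 40) mm, is bare. I'll lift and carry the logger there.

Request:
{"op": "arm_command", "data": {"targets": [[0,0,-10,0,0.3],[0,0,-40,0,0.3],[0,0,-75,0,0.3],[-35,1,-80,0,0.3],[-75,3,-80,0,0.3]]}}

```text
t: 3.55
eef_pos: [534.1, 57.8, 97.3]
tcp_rot: [3.141, 0.003, 2.883]
ft_force: [1.1, 0.8, -1.9]
opening: 0.44
grip_force: 29.8
```

Request:
{"op": "arm_command", "data": {"targets": [[-40,1,0,0,0.3],[-79,2,0,0,0.3],[-79,2,30,0,0.3],[-79,2,60,0,0.3],[-79,2,60,0,0.3]]}}

```text
t: 4.05
eef_pos: [608.2, 39.4, 31.9]
tcp_rot: [-3.14, -0.006, 2.883]
ft_force: [-0.0, 1.0, -0.5]
opening: 0.439
grip_force: 29.8
```

```bash
python3 - <<'E'
from h import *
s=env.state();print(s['eef_pos'],s['tcp_rot'],s['opening'],s['grip_force'],s['ft_force'])
E
```

```text
[608.16038018  39.37849617  31.86452667] [-3.14037983 -0.0060225   2.88251717] 0.43936777241745534 29.792002737522125 [-0.03084239  1.03519524 -0.51623644]
```

Request:
{"op": "arm_command", "data": {"targets": [[0,0,12,0,0.3],[0,0,20,0,0.3],[0,0,24,0,0.3],[0,0,26,0,0.3],[0,0,27,0,0.3]]}}

```text
t: 4.55
eef_pos: [610.3, 39.5, 7.9]
tcp_rot: [3.141, 0.001, 2.883]
ft_force: [0.2, -0.4, -1.6]
opening: 0.444
grip_force: 29.8
```

Request:
{"op": "arm_command", "data": {"targets": [[0,0,0.5,0,0.3],[0,0,0.5,0,0.3],[0,0,0.5,0,0.8],[0,0,0.5,0,0.8],[0,0,0.5,0,0.8]]}}

```text
t: 5.05
eef_pos: [610.2, 39.4, 7.3]
tcp_rot: [3.141, 0.0, 2.883]
ft_force: [0.4, 0.6, -0.2]
opening: 0.636
grip_force: 0.0
```

Request:
{"op": "arm_command", "data": {"targets": [[0,0,0,0,0.9],[0,0,-30,0,0.9],[0,0,-70,0,0.9],[0,0,-70,0,0.9],[0,0,-70,0,0.9]]}}

```text
t: 5.55
eef_pos: [610.4, 39.4, 77.8]
tcp_rot: [3.141, 0.002, 2.883]
ft_force: [-0.1, 1.1, 0.6]
opening: 0.898
grip_force: 0.0
```

Request:
{"op": "arm_command", "data": {"targets": [[0,0,0,8,0.9],[0,0,0,16,0.9],[0,0,0,24,0.9],[0,0,0,32,0.9],[0,0,0,40,0.9]]}}

```text
t: 6.05
eef_pos: [609.5, 39.4, 75.6]
tcp_rot: [-3.14, -0.001, 2.179]
ft_force: [-0.6, 0.5, 0.6]
opening: 0.898
grip_force: 0.0
```

Request:
{"op": "arm_command", "data": {"targets": [[0,0,0,8,0.9],[0,0,0,16,0.9],[0,0,0,24,0.9],[0,0,0,32,0.9],[0,0,0,40,0.9]]}}

```text
t: 6.55
eef_pos: [609.4, 39.5, 75.5]
tcp_rot: [-3.139, 0.0, 1.481]
ft_force: [0.4, 0.7, 0.1]
opening: 0.901
grip_force: 0.0
```

Request:
{"op": "arm_command", "data": {"targets": [[0,0,0,8,0.9],[0,0,0,10,0.9],[0,0,0,10,0.9],[0,0,0,10,0.9],[0,0,0,10,0.9]]}}

```text
t: 7.05
eef_pos: [609.9, 39.4, 76.6]
tcp_rot: [-3.141, 0.0, 1.313]
ft_force: [-0.5, 0.5, 0.6]
opening: 0.901
grip_force: 0.0
```

```bash
python3 - <<'E'
from h import *
s=env.state();print(s['eef_pos'],np.degrees(s['tcp_rot']),s['opening']);snap('wrist','w3')
crop('w3',0,0,512,384,1.5,'w3b')
E
```

```text
[609.92120791  39.44446502  76.58892146] [-1.79953393e+02  5.62281216e-03  7.52328339e+01] 0.900823786036298
```

View pics/w3b.png

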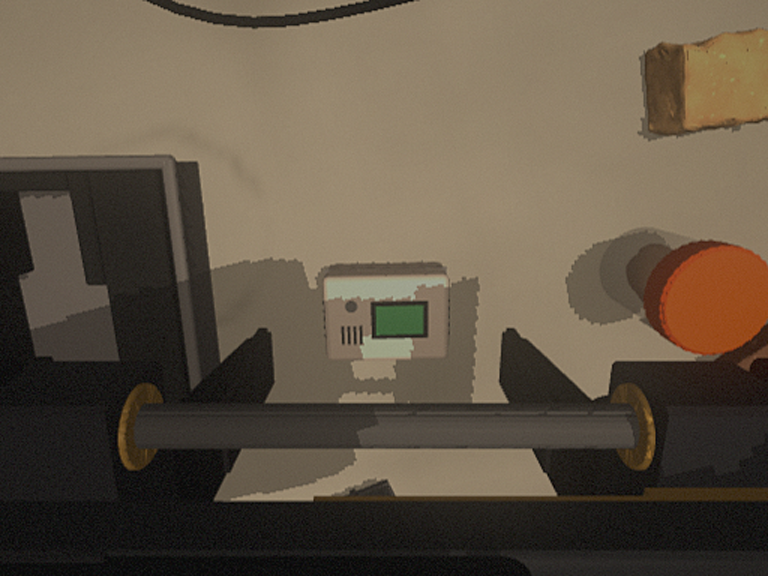

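The logger stands upright and square between the fingers: its top spans (325,276)–(447,358), and the finger tips are at about 265 and 505. Grip the ends.

Request:
{"op": "arm_command", "data": {"targets": [[0,0,30,0,0.9],[0,0,55,0,0.9],[0,0,69,0,0.9],[0,0,69,0,0.9],[0,0,69,0,0.9]]}}

```text
t: 7.6
eef_pos: [610.5, 39.5, 8.6]
tcp_rot: [3.141, -0.0, 1.312]
ft_force: [0.7, -0.1, -1.1]
opening: 0.899
grip_force: 0.0
```

Request:
{"op": "arm_command", "data": {"targets": [[0,0,0,0,0.45],[0,0,0,0,0.45],[0,0,0,0,0.45],[0,0,0,0,0.45],[0,0,0,0,0.45]]}}

```text
t: 8.1
eef_pos: [610.3, 39.5, 8.6]
tcp_rot: [3.141, -0.0, 1.312]
ft_force: [-0.3, -0.3, 4.3]
opening: 0.609
grip_force: 29.9
```

```bash
python3 - <<'E'
from h import *
s=env.state();print(s['eef_pos'],np.degrees(s['tcp_rot']),s['opening'],s['grip_force'])
P=np.array([px('w3',u/1.5,v/1.5,34) for u,v in [(325,276),(447,275),(447,357),(328,359)]]);print(P.mean(0))
# bracket view pose
print(toshift([500,-150,200]))
E
```

```text
[610.29748119  39.45596767   8.57021304] [ 1.79969892e+02 -1.21961632e-02  7.51688782e+01] 0.60898750526763 29.861829578876495
[610.58089704  39.98703393  34.        ]
[-211.33633602  -58.0270309  -191.50529534]
```

Request:
{"op": "arm_command", "data": {"targets": [[0,0,-15,0,0.45],[0,0,-50,0,0.45],[0,0,-90,0,0.45],[-30,-1,-120,0,0.45],[-65,-2,-140,0,0.45]]}}

```text
t: 8.6
eef_pos: [591.9, -22.8, 151.4]
tcp_rot: [3.138, -0.0, 1.314]
ft_force: [0.2, -1.0, -0.9]
opening: 0.608
grip_force: 29.9
```

Request:
{"op": "arm_command", "data": {"targets": [[-40,-1,0,-5,0.45],[-80,-2,0,-11,0.45],[-120,-3,0,-17,0.45],[-160,-5,0,-23,0.45],[-195,-6,0,-27,0.45]]}}

```text
t: 9.1
eef_pos: [535.0, -211.5, 149.1]
tcp_rot: [3.141, 0.0, 1.787]
ft_force: [0.8, 0.5, -1.6]
opening: 0.608
grip_force: 29.9
```

```bash
python3 - <<'E'
from h import *
s=env.state();print(s['eef_pos'],np.degrees(s['tcp_rot']),s['opening'],s['grip_force'],s['ft_force'])
print(toshift([525,-245,150]))
E
```

```text
[ 534.99493837 -211.52423363  149.13125784] [1.79975251e+02 2.04955496e-02 1.02384247e+02] 0.6076392523981072 29.865370094776154 [ 0.78033946  0.45948914 -1.58513715]
[-30.5535545  -16.94143725  -0.86513076]
```

Request:
{"op": "arm_command", "data": {"targets": [[-15,-8,0,0,0.45],[-30,-17,0,0,0.45],[-30,-17,0,0,0.45],[-30,-17,0,0,0.45]]}}

```text
t: 9.5
eef_pos: [525.7, -242.2, 148.3]
tcp_rot: [3.141, -0.0, 1.782]
ft_force: [0.4, 0.6, -0.6]
opening: 0.611
grip_force: 29.9
```

```bash
python3 - <<'E'
from h import *
s=env.state();print(s['eef_pos'],np.degrees(s['tcp_rot']));snap('wrist','w4')
crop('w4',0,0,512,384,1.5,'w4b')
E
```

```text
[ 525.68117532 -242.23042155  148.25289181] [ 1.79994496e+02 -1.72980211e-02  1.02119103e+02]
```

View pics/w4b.png

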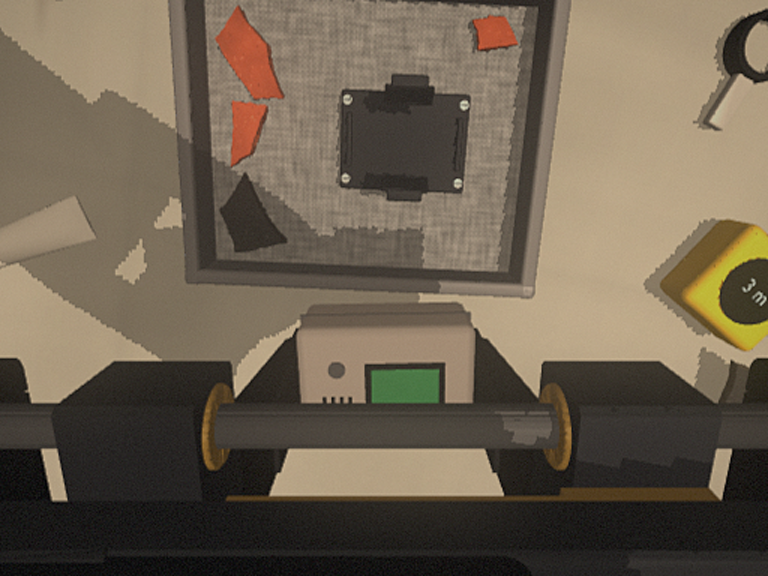

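The bracket is in clear view, its base plate spanning about (341,88)–(470,193), with hooks at the top (411,88) and bottom (405,190). The case looks aligned. I'll enlarge it for exact corners.

```bash
python3 -c "
from h import *
crop('w4',215,40,325,140,6,'w4c')"
```

```text
(no output)
```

View pics/w4c.png

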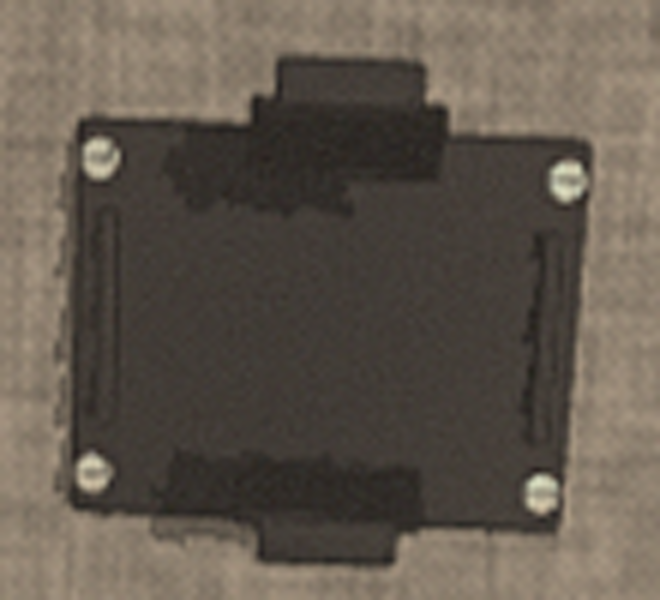

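The enlarged crop shows screws at (100,157), (568,180), (542,494) and (92,472). The lips' inner edges run about (118,210)–(118,415) on the left and (540,235)–(527,440) on the right.

```bash
python3 - <<'E'
from h import *
q=lambda u,v,z:px('w4',215+u/6,40+v/6,z)
S=np.array([q(u,v,21.5) for u,v in[(100,157),(568,180),(542,494),(92,472)]])
L=np.array([q(u,v,24) for u,v in[(118,210),(540,235),(527,440),(118,415)]])
H=np.array([q(u,v,z) for z in(66,70) for u,v in [(277,58),(425,63),(255,562),(392,565)]])
for P in(S,L):
    d=(P[1]+P[2]-P[0]-P[3])/2; print(P.round(1).tolist(),P.mean(0),np.linalg.norm(d),np.degrees(np.arctan2(d[1],d[0])))
    e=(P[0]+P[1]-P[2]-P[3])/2;print(np.linalg.norm(e),np.degrees(np.arctan2(e[1],e[0]))-90)
print(H.round(1))
c=S.mean(0);print(toshift([c[0],c[1],100]))
W=np.load('pics/w4.npz')['W'];print(W[:3,3])
s=env.state();print(s['eef_pos'],np.degrees(s['tcp_rot']))
E
```

```text
[[482.6, -145.4, 21.5], [548.9, -134.4, 21.5], [556.1, -178.0, 21.5], [489.8, -188.9, 21.5]] [ 519.3357729  -161.66753231   21.5       ] 67.15962058971265 9.359228343623474
44.11582058596108 9.369457030533155
[[486.7, -152.0, 24.0], [546.5, -142.7, 24.0], [551.6, -170.9, 24.0], [492.1, -179.9, 24.0]] [ 519.23545596 -161.38531185   24.        ] 60.31455462074935 8.748494063929968
28.478527609374694 10.707150995163275
[[ 505.5 -133.8   66. ]
 [ 523.  -130.6   66. ]
 [ 515.4 -192.9   66. ]
 [ 532.6 -189.6   66. ]
 [ 505.5 -134.4   70. ]
 [ 522.8 -131.3   70. ]
 [ 515.3 -192.5   70. ]
 [ 532.3 -189.3   70. ]]
[79.77656755 10.58356264 48.21356918]
[ 510.32555802 -170.88793007  318.46565435]
[ 525.80072647 -241.89968492  148.18575354] [ 1.79996750e+02 -1.95440579e-02  1.02164241e+02]
```

Request:
{"op": "arm_command", "data": {"targets": [[40,5,10,2.8,0.45],[80,10.5,30,2.8,0.45],[80,10.5,50,2.8,0.45],[80,10.5,50,2.8,0.45],[80,10.5,50,2.8,0.45]]}}

```text
t: 10.05
eef_pos: [519.5, -161.9, 98.5]
tcp_rot: [3.142, -0.0, 1.735]
ft_force: [-0.4, -0.4, -0.9]
opening: 0.607
grip_force: 29.9
```

```bash
python3 - <<'E'
from h import *
snap('wrist','w5');s=env.state();print(s['eef_pos'],np.degrees(s['tcp_rot']),s['ft_force'],s['grip_force'])
print(toshift([519.3,-161.6,62]))
snap('side','sd5')
a=cv2.resize(cv2.imread('pics/w5.png')[120:320,100:420],None,fx=2.2,fy=2.2,interpolation=2)
cv2.imwrite('pics/w5b.png',a)
E
```

```text
[ 519.60188183 -162.43115455   98.85739956] [1.79955733e+02 2.49954454e-02 9.93830915e+01] [ 0.32448591 -0.04936733 -0.71274701] 29.86552119255066
[ 0.88533027 -0.19081172 36.85688041]
```

View pics/w5b.png

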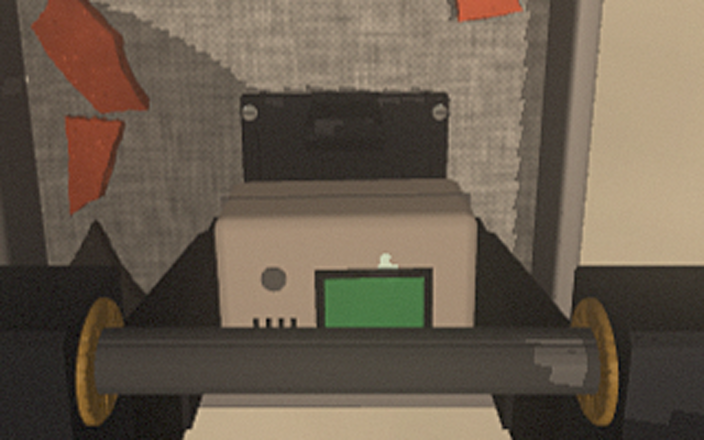

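The near screws at (250,112) and (440,112) sit symmetrically about the logger (217–475), and the plate edge is parallel to it. I'll descend.

Request:
{"op": "arm_command", "data": {"targets": [[0.8,0,8,0,0.45],[0.8,0,16,0,0.45],[0.8,0,20,0,0.45],[0.8,0,24,0,0.45],[0.8,0,28,0,0.45]]}}

```text
t: 10.65
eef_pos: [518.8, -161.6, 69.7]
tcp_rot: [-3.141, -0.0, 1.734]
ft_force: [-0.6, 2.0, 0.4]
opening: 0.608
grip_force: 29.9
```

Request:
{"op": "arm_command", "data": {"targets": [[0,0,3,0,0.45],[0,0,6,0,0.45],[0,0,9,0,0.45],[0,0,12,0,0.45],[0,0,14,0,0.45]]}}

```text
t: 11.15
eef_pos: [519.3, -161.7, 56.4]
tcp_rot: [3.14, 0.001, 1.734]
ft_force: [2.6, 2.4, -2.1]
opening: 0.608
grip_force: 30.0
```

Request:
{"op": "arm_command", "data": {"targets": [[0,0,3,0,0.45],[0,0,6,0,0.45],[0,0,9,0,0.45],[0,0,12,0,0.45],[0,0,14,0,0.45]]}}

```text
t: 11.65
eef_pos: [518.7, -161.5, 41.7]
tcp_rot: [-3.141, -0.0, 1.734]
ft_force: [-0.0, -0.1, 1.9]
opening: 0.607
grip_force: 30.0
```

Request:
{"op": "arm_command", "data": {"targets": [[0,0,2,0,0.45],[0,0,4,0,0.45],[0,0,6,0,0.45],[0,0,7,0,0.45],[0,0,8,0,0.45]]}}

```text
t: 12.15
eef_pos: [518.9, -161.6, 34.0]
tcp_rot: [3.142, -0.0, 1.734]
ft_force: [0.2, 0.3, 2.0]
opening: 0.606
grip_force: 30.0
```

Request:
{"op": "arm_command", "data": {"targets": [[0,0,1,0,0.45],[0,0,2,0,0.45],[0,0,3,0,0.45],[0,0,4,0,0.45],[0,0,4,0,0.45]]}}

```text
t: 12.65
eef_pos: [518.8, -161.5, 30.0]
tcp_rot: [-3.142, -0.0, 1.734]
ft_force: [0.5, -0.9, 1.8]
opening: 0.609
grip_force: 30.0
```

Request:
{"op": "arm_command", "data": {"targets": [[0,0,0.5,0,0.45],[0,0,1,0,0.45],[0,0,1.5,0,0.45],[0,0,1.5,0,0.45],[0,0,1.5,0,0.45]]}}

```text
t: 13.15
eef_pos: [518.8, -161.5, 28.6]
tcp_rot: [-3.141, -0.0, 1.734]
ft_force: [-0.9, 0.3, 1.1]
opening: 0.608
grip_force: 30.0
```

Request:
{"op": "arm_command", "data": {"targets": [[0,0,0.5,0,0.45],[0,0,1,0,0.45],[0,0,1.5,0,0.45],[0,0,1.5,0,0.45]]}}

```text
t: 13.55
eef_pos: [518.8, -161.5, 27.2]
tcp_rot: [3.142, -0.0, 1.734]
ft_force: [-1.3, 0.5, 4.6]
opening: 0.61
grip_force: 30.0
```

Request:
{"op": "arm_command", "data": {"targets": [[0,0,0.5,0,0.45],[0,0,1,0,0.45],[0,0,1,0,0.45]]}}

```text
t: 13.85
eef_pos: [518.8, -161.6, 26.4]
tcp_rot: [3.141, -0.0, 1.734]
ft_force: [-2.3, 0.8, 8.1]
opening: 0.607
grip_force: 30.0
```

Request:
{"op": "arm_command", "data": {"targets": [[0,0,0.5,0,0.45],[0,0,1,0,0.45],[0,0,1,0,0.45]]}}

```text
t: 14.15
eef_pos: [518.8, -161.6, 25.5]
tcp_rot: [3.141, -0.0, 1.734]
ft_force: [-2.7, 0.5, 9.0]
opening: 0.606
grip_force: 30.0
```

Request:
{"op": "arm_command", "data": {"targets": [[0,0,0.5,0,0.45],[0,0,1,0,0.45],[0,0,1,0,0.45]]}}

```text
t: 14.45
eef_pos: [518.8, -161.6, 24.7]
tcp_rot: [3.141, 0.0, 1.734]
ft_force: [-4.1, 0.8, 12.1]
opening: 0.608
grip_force: 30.0
```

Request:
{"op": "arm_command", "data": {"targets": [[0,0,0.5,0,0.45],[0,0,1,0,0.45],[0,0,1,0,0.45]]}}

```text
t: 14.75
eef_pos: [518.8, -161.6, 23.8]
tcp_rot: [3.141, 0.0, 1.734]
ft_force: [-3.4, 1.7, 14.4]
opening: 0.612
grip_force: 30.0
```

```bash
python3 - <<'E'
from h import *
snap('wrist','w6');s=env.state();print(s['eef_pos'],s['ft_force'],s['moment'])
cv2.imwrite('pics/w6b.png',cv2.resize(cv2.imread('pics/w6.png')[130:290,140:380],None,fx=3.2,fy=3.2,interpolation=2))
E
```

```text
[ 518.82252639 -161.60136761   23.87983118] [-3.91948342  1.56840306 15.12128482] [0.42735649 0.74983155 0.01792251]
```

View pics/w6b.png

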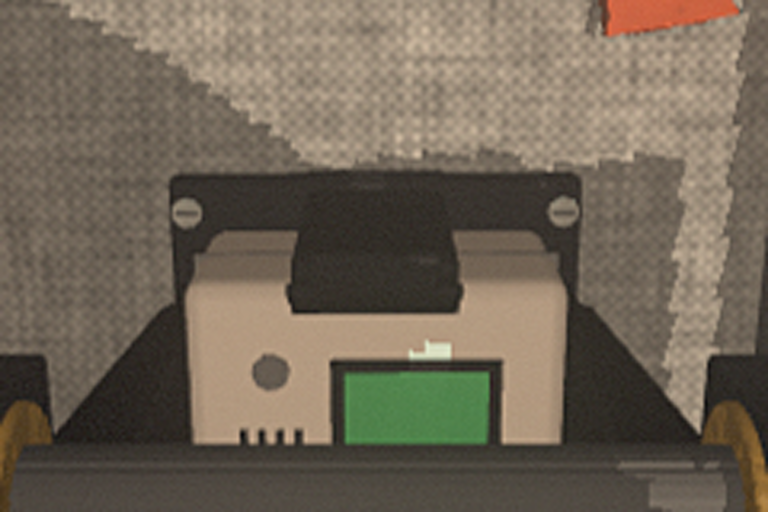

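The wrist view shows the +y hook (dark block, lower edge at row 312) lying over the logger's top edge (row 285). Contact at 29 mm followed by the buffers' 3 N/mm slope means it's seated. I'll ease off, then pull.

Request:
{"op": "arm_command", "data": {"targets": [[0,0,-2,0,0.45],[0,0,-4,0,0.45],[0,0,-5,0,0.45],[0,0,-5,0,0.45],[0,0,-5,0,0.45]]}}

```text
t: 15.3
eef_pos: [518.9, -161.6, 28.0]
tcp_rot: [3.142, -0.0, 1.734]
ft_force: [-0.6, 0.6, 2.3]
opening: 0.609
grip_force: 30.0
```

Request:
{"op": "arm_command", "data": {"targets": [[0,0,-1,0,0.45],[0,0,-2,0,0.45],[0,0,-3,0,0.45],[0,0,-3,0,0.45]]}}

```text
t: 15.7
eef_pos: [518.8, -161.5, 31.0]
tcp_rot: [-3.142, -0.0, 1.734]
ft_force: [0.5, 0.6, -2.6]
opening: 0.609
grip_force: 30.0
```

Request:
{"op": "arm_command", "data": {"targets": [[0,0,-0.6,0,0.45],[0,0,-1.2,0,0.45],[0,0,-1.8,0,0.45],[0,0,-1.8,0,0.45]]}}

```text
t: 16.1
eef_pos: [518.8, -161.5, 32.7]
tcp_rot: [-3.141, -0.0, 1.734]
ft_force: [0.9, -0.4, -7.7]
opening: 0.608
grip_force: 30.0
```

```bash
python3 - <<'E'
from h import *
s=env.state();print(s['eef_pos'],s['ft_force'],s['opening'])
E
```

```text
[ 518.7613976  -161.47282343   32.73251217] [ 0.8561938  -0.40126296 -7.66562942] 0.6083530285141623
```

Locked, with force rising at 3 N/mm. One more millimetre, then hold.

Request:
{"op": "arm_command", "data": {"targets": [[0,0,-0.5,0,0.45],[0,0,-1.1,0,0.45],[0,0,-1.1,0,0.45],[0,0,-1.1,0,0.45],[0,0,-1.1,0,0.45]]}}

```text
t: 16.6
eef_pos: [518.7, -161.5, 33.9]
tcp_rot: [-3.141, -0.0, 1.734]
ft_force: [2.2, 1.5, -11.2]
opening: 0.605
grip_force: 30.0
```

Request:
{"op": "arm_command", "data": {"targets": [[0,0,0,0,0.45],[0,0,0,0,0.45],[0,0,0,0,0.45],[0,0,0,0,0.45],[0,0,0,0,0.45]]}}

```text
t: 17.1
eef_pos: [518.8, -161.5, 34.0]
tcp_rot: [-3.142, -0.0, 1.734]
ft_force: [0.5, 1.1, -11.4]
opening: 0.608
grip_force: 30.0
```

Request:
{"op": "arm_command", "data": {"targets": [[0,0,0,0,0.45],[0,0,0,0,0.45],[0,0,0,0,0.45]]}}

```text
t: 17.4
eef_pos: [518.8, -161.5, 34.0]
tcp_rot: [-3.141, -0.0, 1.734]
ft_force: [2.0, 2.2, -11.1]
opening: 0.608
grip_force: 30.0
```

Request:
{"op": "arm_command", "data": {"targets": [[0,0,1,0,0.45],[0,0,2,0,0.45],[0,0,3.5,0,0.45],[0,0,5,0,0.45],[0,0,5.2,0,0.45]]}}

```text
t: 17.9
eef_pos: [519.3, -161.8, 29.1]
tcp_rot: [3.14, 0.001, 1.734]
ft_force: [0.6, -0.1, -1.0]
opening: 0.61
grip_force: 30.0
```

Request:
{"op": "arm_command", "data": {"targets": [[0,0,0,0,0.45],[0,0,0,0,0.9],[0,0,0,0,0.9],[0,0,0,0,0.9],[0,0,0,0,0.9]]}}

```text
t: 18.4
eef_pos: [518.9, -161.6, 28.9]
tcp_rot: [3.141, 0.0, 1.734]
ft_force: [0.4, -0.2, -0.2]
opening: 0.875
grip_force: 0.0
```

Request:
{"op": "arm_command", "data": {"targets": [[0,0,0,0,0.9],[0,0,-5,0,0.9],[0,0,-30,0,0.9],[0,0,-60,0,0.9],[0,0,-60,0,0.9]]}}

```text
t: 18.9
eef_pos: [520.3, -162.1, 92.2]
tcp_rot: [3.137, 0.003, 1.734]
ft_force: [1.5, -0.2, -0.8]
opening: 0.897
grip_force: 0.0
```

```bash
python3 - <<'E'
from h import *
s=env.state();print(s['eef_pos'],s['ft_force'],s['opening'])
a=np.load('pics/w3.npz')
snap('wrist','w7')
d=np.load('pics/w7.npz');W=np.linalg.inv(d['W'])
im=d['im'].astype(int)
# white logger top: bright mask extents back-projected to z=55
r=px('w7',255,225,55);print(r)
m=(im.min(2)>120).astype('uint8');m[:150]=0;m[262:]=0
n,l,st,c=cv2.connectedComponentsWithStats(m)
for i in range(1,n):
    if st[i,4]>400:print(st[i],px('w7',*c[i],55).round(1))
E
```

```text
[ 520.25120811 -162.12847562   92.19676991] [ 1.51553012 -0.21893487 -0.79315076] 0.8969607430774132
[ 520.07325063 -169.39070946   55.        ]
[  366   150   146   112 12939] [ 636.3 -131.    55. ]
[231 201  37  41 621] [ 513.9 -170.7   55. ]
```

Request:
{"op": "arm_command", "data": {"targets": [[0,0,-20,0,0.9],[0,0,-30,0,0.9],[0,0,-30,0,0.9],[0,0,-30,0,0.9],[0,0,-30,0,0.9]]}}

```text
t: 19.45
eef_pos: [518.5, -161.4, 118.0]
tcp_rot: [-3.141, -0.001, 1.734]
ft_force: [-0.2, -0.6, -0.2]
opening: 0.901
grip_force: 0.0
```

```bash
python3 -c "
from h import *
print(env.job_done())"
```

```text
the job is handed in; nothing more can be done
None
```

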